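# Bait and set the stock-room snap trap

## Robot

A 7-joint arm with a two-finger parallel gripper is mounted at the origin on the work surface. World frame = base frame: x ahead of the robot, y to its left, z up, the work surface at z = 0. Lengths are in m, angles in rad, forces in N, time in s.
With the tool pointing down it reaches from about 0.4 to 0.875 m from the base axis. Payload 6.5 kg.
Tool frame: the origin (TCP) lies at the very end of the fingers, on their centre line; the grasp point (between the pads) lies 19 mm behind it; z points along the fingers, y is the line along which they close (so a half turn about z gives the same grasp; the last joint's range is limited). The gripper opens to 88 mm and grips with 3 to 60 N. Pads are 18 mm wide; open, the fingers measure 123 mm over their backs; the gripper's body (75 mm by 187 mm) begins 45 mm behind the grasp point.
Start: joints at [1.245, 0.536, -0.004, 1.538, 0.003, 1.067, -0.071], TCP at [0.167, -0.628, 0.239] pointing down, gripper open.
Joint ranges: [-2.7, 2.7], [-0.37, 2.16], [-1.27, 1.26], [0.24, 2.4], [-1.31, 4.45], [0.19, 1.91], [-2.76, 2.76]. Speed limits (rad/s): [2.39, 2.39, 3.14, 3.14, 3.14, 3.14, 3.14].

## Interface

Orientations are given as [roll, pitch, yaw] about the fixed x, y, z axes, in that order (R = Rz(yaw) Ry(pitch) Rx(roll)).
In Python, from bench import r gives the robot as it stands.
- The arm moves only by the tool carry_out, never from a script. Its argument "targets" is a list of rows, each an object of numbers: "x", "y", "z": the shift along the world's x, y, z in m; "ax", "ay", "az": the turn, a rotation vector about the world's x, y, z in degrees; "gripper": the finger opening in m, from 0 to 0.0881. A call has 1 to 12 rows; each row shifts and turns the commanded pose from where the row before left it; what a row does not reach is not made up. A row lasts 1/12 s, in which the tool goes at most 41.7 mm and 7.16 degrees, less where a joint would pass 70% of its speed; a pose out of reach is approached as far as the arm can. A call is refused whole if a number of a shift passes 0.0417 or a number of a turn 7.16, either way. A call with a gripper value outside its range is refused whole. The fingers move at their own pace and stop on an object; the grip force is fixed at half the most. Time passes only in rows, so rows that do not move let the fingers close. It gives the time, the measured TCP pose, the force, the opening and the grip force at its end, in the units of the state.
- r.get_state(): the state, without advancing time (a new reading comes with each control period).
- r.get_image(name): name is "side" or "top" or "wrist"; returns (picture, depth): 400x640x3 uint8, red, green, blue; 400x640 float32, m along the optical axis (not along the pixel's ray), 0 where there is no reading.
- r.calibration(name): a dict with "camera_matrix" (3x3 intrinsics, pixels), "D" ([k1, k2, p1, p2, k3] as OpenCV has them; the pictures are not rectified), "xyz" and "rotation" of the camera in the world. Camera axes: x right, y down, z forward; pixel columns grow to the right and rows downward; lengths in m; the calibration is good to about 2 mm. A picture is of the moment at which its call begins: read the wrist's pose just before it. calibration takes no time and is no camera call; for the wrist camera it gives the pose at the moment of the call.
- r.sign_off(): hands the job in; it is judged then, once.
The state is a dict: "t": time; "joint_positions": joint angles; "qd": joint speeds; "tau": joint torques, N m; "tool_pos": TCP position; "tool_rot": TCP orientation; "contact_force": force on the tool from outside, world axes, zero at the start; "ft_torque": the same for the moment, N m; "grip_width": finger opening in m; "gripper_force": force on a finger pad.
Only numpy, scipy, OpenCV 4.12 (cv2) and the standard library are available. Lean on these libraries where they do the work, as an engineer would, in place of code of your own. Each camera call takes 0.05 s, during which the arm holds its last target. There are 200 camera calls.

## Task

Stand the yellow bait block upright in the white cup of the snap trap, then draw the trap's sprung arm by its red roller up, over and down onto the catch, going by feel: stop as soon as it meets the rubber buffer and do not force it further. Then ease the arm slowly back just until the catch carries it, without hauling on the catch, and only then let go, so that it stays set; never let the arm spring back, not even the last few millimetres, and leave the other things on the counter where they are.

Things in the scene. Friction and masses are not known exactly. Their poses are not given: they have to be found in the camera images.
- trap_hinge (a point): Middle of the hinge axis of the fixed snap trap's sprung arm, 45 mm above the counter. Level frame: z up, y along the hinge, x the way the arm is drawn: shut it leans to -x, set it leans to +x. The trap is a black tray, 290 x 180 mm, with a grey base 10 mm high; a jaw block 32 mm high lies under the shut roller.
- striker (a joint): Angle q of the sprung arm, rad: 0 shut (its start), growing as drawn. The roller is at x = -80 cos(q + 0.262), z = 80 sin(q + 0.262) mm from trap_hinge, y = 0. The angle at which the catch carries the arm differs from trap to trap, 2.12 to 2.48, and is not measured. Turning back faster than 1 rad/s at any time (80 mm/s at the roller) counts as snapping.
- roller: Red roller, 14 mm across, 58 mm long, on the arm's cross bar; origin at its centre (66 mm up when shut). It turns freely about its bar, so a pinch across it, from above, may keep one orientation as the arm swings. Spring pull along the arc: 4 N when shut, 9 N drawn. Limits at the roller: 11 N beyond the spring pressing on the buffer, 6 N hauling against the catch.
- catch_foot (a point): Foot of the brass catch, on the tray (x 50, y 56 mm from trap_hinge). The arm's side pin pushes the sprung catch aside (1 N) and it snaps over by itself, 1 mm of roller travel past the carrying angle; 4 mm past it the pin meets a rubber buffer: 2.3 N more at the roller per mm. Catch and yellow trigger plate (to x 97, y 85, below 85 mm): a touch fires the set trap.
- cup (a point): Centre of the inner floor of the white square bait cup, 8 mm above the counter: inside 36 x 36 mm, its rim 8 mm above that floor. It lies 128 mm to the -x side of trap_hinge, and has the same axes.
- bait_center (a point): Centre (half-way up) of the upright yellow bait block, a rigid cylinder 24 mm across and 46 mm tall, 25 g, standing loose on the counter.
- eraser: Bystander: white and blue eraser lying flat, 24 x 50 x 16 mm (x, y, z). Origin under its centre.
- tape: Bystander: flat brown roll of tape, 80 mm across, 24 mm high. Origin under its centre.
- stapler: Bystander: red and black stapler, 130 x 34 x 41 mm, long along its x axis. Origin under its centre.
- bait_jar: Bystander: jar with a yellow cap, 60 mm across, 75 mm high. Origin under its centre.
- carton: Bystander: small cardboard carton, 90 x 120 x 60 mm. Origin under its centre.
- torch: Bystander: black torch lying along its x axis, 135 mm long, 36 mm high. Origin under its middle.
There are look-alikes about, which are no part of the job. Several things look just like the part that bears bait_center: the one meant starts farthest to the robot's right.

How it is judged:
By the outcome, as a careful person would: the job done as asked, in the order asked, and still so for the second after the job is handed in, with the robot touching nothing.
It also fails if it takes over 72 s, if anything falls off the work surface, if the arm or the gripper's body presses on something with over 40 N, if the wrist force passes 120 N, or if a joint passes its speed limit or range.

## Working session

There is one attempt and no reset: what is moved stays moved. The work goes in short steps, Python scripts to look and compute and a tool call to move; the robot and the scene stay as the last step left them, time stands still between calls to the robot, and variables do not carry over. Pictures are saved under pics/ and viewed, at most 10 in all, crops included, and the job is handed in when it is done.

Besides the shell and the picture viewer there is one more tool, called in YAML: its name, and indented under it one key for each argument. carry_out: Moves the arm, as the interface text tells. Its arguments: {"type":"object","properties":{"targets":{"type":"array","items":{"type":"object","properties":{"x":{"type":"number"},"y":{"type":"number"},"z":{"type":"number"},"ax":{"type":"number"},"ay":{"type":"number"},"az":{"type":"number"},"gripper":{"type":"number"}}}}},"required":["targets"]}

```bash
mkdir -p pics
cat > h.py <<'E'
import numpy as np, cv2
from bench import r
def snap(n):
    c=r.calibration(n); p,d=r.get_image(n); return c,p,d
def R_(c):
    R=np.array(c["rotation"],float)
    if R.shape==(3,3): return R
    from scipy.spatial.transform import Rotation
    return Rotation.from_euler('xyz',R).as_matrix()
def ray(c,uv):
    K=np.array(c["camera_matrix"],float);D=np.array(c["D"],float)
    p=cv2.undistortPoints(np.array(uv,float).reshape(-1,1,2),K,D)[:,0]
    return np.c_[p,np.ones(len(p))]@R_(c).T
def onz(c,uv,z):
    v=ray(c,uv);o=np.array(c["xyz"]);return o+v*((z-o[2])/v[:,2])[:,None]
def cloud(c,d):
    h,w=d.shape;u,v=np.meshgrid(np.arange(w),np.arange(h))
    P=ray(c,np.c_[u.ravel(),v.ravel()])*d.reshape(-1,1)+np.array(c["xyz"])
    P[d.ravel()==0]=np.nan
    return P.reshape(h,w,3)
E
python3 - <<'E'
from h import *
for n in("top","side"):
    c,p,d=snap(n);np.savez(f"{n}0.npz",p=p,d=d,c=np.array(c,dtype=object));cv2.imwrite(f"pics/{n}0.png",p[:,:,::-1]);print(n,c)
print(r.get_state())
E
```

```text
top {'camera_matrix': array([[361.3506946 ,   0.        , 316.20180997],
       [  0.        , 361.3506946 , 195.93295775],
       [  0.        ,   0.        ,   1.        ]]), 'D': array([-0.0735178,  0.       ,  0.       ,  0.       ,  0.       ]), 'xyz': array([ 0.41603021, -0.01621608,  1.28584866]), 'rotation': array([-3.04059390e+00,  6.56147320e-04, -1.56609524e+00])}
side {'camera_matrix': array([[415.36390092,   0.        , 326.54354135],
       [  0.        , 415.36390092, 199.42623497],
       [  0.        ,   0.        ,   1.        ]]), 'D': array([-0.01048471,  0.        ,  0.        ,  0.        ,  0.        ]), 'xyz': array([0.04664179, 1.01848595, 0.73138803]), 'rotation': array([-2.09088907, -0.02193025, -2.66384237])}
{'t': 0.1, 'joint_positions': array([ 1.244797  ,  0.53706568, -0.0044168 ,  1.53876166,  0.00261852,
        1.06729286, -0.07117151]), 'qd': array([ 0.00082772, -0.00146129,  0.00021138, -0.00184271, -0.00056126,
        0.00107224,  0.00019201]), 'tau': array([ 2.07416240e-03, -5.72072947e+01,  9.93386395e-01, -2.52228999e+01,
       -5.62566554e-02,  1.34290295e-02,  4.70569137e-05]), 'tool_pos': array([ 0.16680591, -0.6276676 ,  0.23794786]), 'tool_rot': array([-3.14007693e+00,  1.40068016e-04,  2.59889807e-01]), 'contact_force': array([ 0.76988401, -0.85457306, -0.0267895 ]), 'ft_torque': array([-0.00834127, -0.01052017,  0.00724521]), 'gripper_force': 0.0, 'grip_width': 0.08820611693360994}
```

View pics/top0.png

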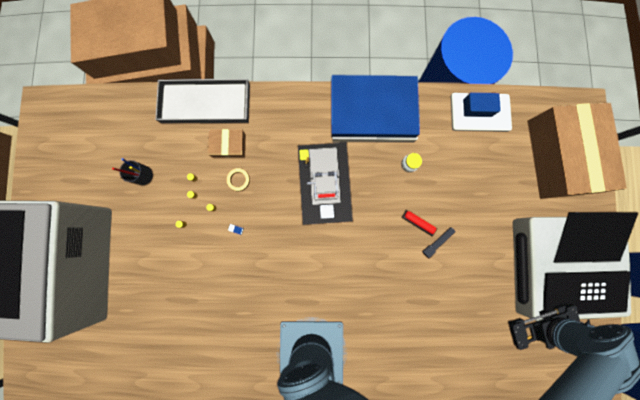

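View pics/side0.png

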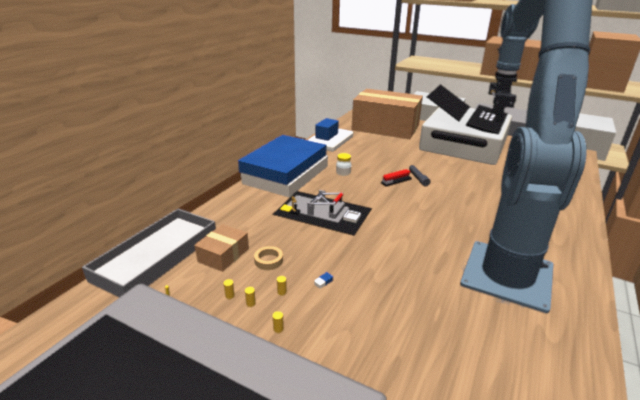

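Top view: the robot's right is image right. Yellow cylinders are at (191,177), (191,195), (210,208) and (179,224); the jar cap (413,160) and trigger plate (304,155) are also yellow. The rightmost cylinder is (210,208). The trap has its cup at (327,212) and roller at (326,196), so trap x points roughly along world +x. The side view shows the same four cylinders, at (229,289), (250,296), (282,285) and (278,322).

```bash
cat > m.py <<'E'
from h import *
import sys
def blobs(p,lo,hi,amin):
    h=cv2.cvtColor(p,cv2.COLOR_RGB2HSV);m=cv2.inRange(h,lo,hi)
    n,l,s,ce=cv2.connectedComponentsWithStats(m)
    return m,[(i,s[i,4],ce[i]) for i in range(1,n) if s[i,4]>=amin],l
E
python3 - <<'E'
from m import *
for n in("top","side"):
    f=np.load(n+"0.npz",allow_pickle=True);c=f["c"].item();p=f["p"];P=cloud(c,f["d"])
    for nm,lo,hi in(("yellow",(24,150,120),(35,255,255)),("red",(0,180,120),(5,255,255)),("white",(0,0,200),(180,40,255)),("black",(0,0,0),(180,90,60))):
        m,b,l=blobs(p,lo,hi,12)
        for i,a,ce in b:
            q=P[l==i];md=np.nanmedian(q,0)
            if not(.3<md[0]<.95 and abs(md[1])<.6):continue
            print(n,nm,a,ce.round(1),"med",md.round(3),"ztop",np.nanpercentile(q[:,2],95).round(3),"z.045",onz(c,[ce],.045)[0].round(3))
            if nm=="black" and a>400:
                pts=np.argwhere(l==i)[:,::-1].astype(float);w=onz(c,pts,.003)[:,:2].astype(np.float32);print("  rect",cv2.minAreaRect(w))
E
python3 - <<'E'
import cv2
p=cv2.imread("pics/top0.png");s=cv2.imread("pics/side0.png")
a=cv2.resize(p[130:235,165:365],(800,420),interpolation=cv2.INTER_CUBIC)
cv2.imwrite("pics/crop1.png",a)
E
```

```text
top yellow 85 [303.5 154.3] med [0.693 0.031 0.026] ztop 0.03 z.045 [0.688 0.03  0.045]
top yellow 188 [413.9 160.3] med [ 0.664 -0.349  0.074] ztop 0.078 z.045 [ 0.669 -0.357  0.045]
top yellow 42 [190.2 176.6] med [0.608 0.427 0.045] ztop 0.049 z.045 [0.608 0.427 0.045]
top yellow 41 [190.5 194.1] med [0.546 0.424 0.045] ztop 0.049 z.045 [0.546 0.424 0.045]
top yellow 40 [210.  207.2] med [0.501 0.353 0.044] ztop 0.048 z.045 [0.501 0.353 0.045]
top yellow 42 [178.9 223.9] med [0.442 0.46  0.044] ztop 0.049 z.045 [0.442 0.46  0.045]
top red 35 [326.1 195.1] med [ 0.542 -0.048  0.072] ztop 0.076 z.045 [ 0.545 -0.049  0.045]
top red 262 [420. 222.] med [ 0.453 -0.375  0.039] ztop 0.044 z.045 [ 0.453 -0.373  0.045]
top white 2746 [203.4 101.5] med [0.888 0.399 0.025] ztop 0.029 z.045 [0.881 0.392 0.045]
top white 16 [413.2 138.3] med [ 0.747 -0.356  0.049] ztop 0.052 z.045 [ 0.748 -0.357  0.045]
top white 41 [356. 138.] med [ 0.746 -0.155  0.05 ] ztop 0.053 z.045 [ 0.747 -0.154  0.045]
top white 913 [324.1 168.8] med [ 0.65  -0.042  0.01 ] ztop 0.049 z.045 [ 0.637 -0.042  0.045]
top wh
[... 2156 characters left out ...]
0.027 z.045 [ 0.352 -0.36   0.045]
side black 71 [397.9 180.3] med [ 0.441 -0.377  0.011] ztop 0.013 z.045 [ 0.422 -0.306  0.045]
side black 52 [303.5 194.5] med [ 0.705 -0.11   0.003] ztop 0.006 z.045 [ 0.668 -0.044  0.045]
side black 831 [329.4 219.4] med [0.525 0.015 0.004] ztop 0.007 z.045 [0.52  0.052 0.045]
  rect ((0.5924645066261292, -0.04251548647880554), (0.28263455629348755, 0.1706594079732895), 4.105530261993408)
side black 19 [331.  208.7] med [ 0.544 -0.007  0.045] ztop 0.055 z.045 [ 0.545 -0.007  0.045]
side black 21 [177.8 254. ] med [0.814 0.386 0.029] ztop 0.04 z.045 [0.796 0.404 0.045]
side black 18 [166.1 265.3] med [0.814 0.432 0.02 ] ztop 0.024 z.045 [0.787 0.454 0.045]
```

View pics/crop1.png

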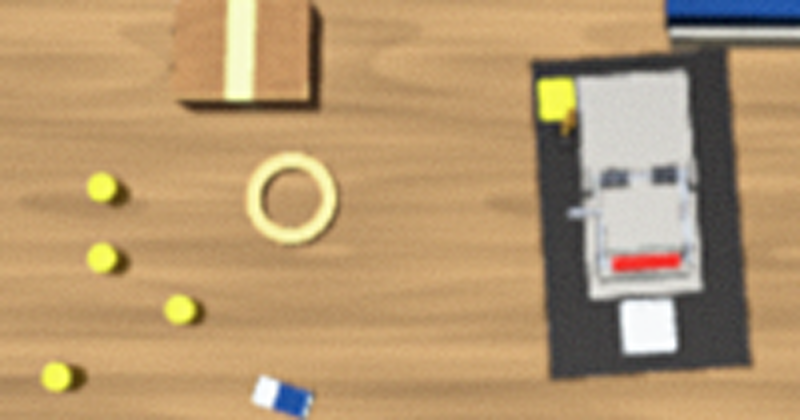

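Crop: the rightmost yellow cylinder, at crop (180,310) = image (210,207), is a standalone upright block at about (0.501, 0.354), top at 46 mm as it should be. So that's the bait, and I'm heading there. The trap's yaw is about 4°, and cup to roller is 50 mm, which agrees with the given geometry.

carry_out:
  targets:
    - {"z": 0.04}
    - {"z": 0.04}
    - {"z": 0.02,"x": 0.03,"y": 0.02}
    - {"x": 0.03,"y": 0.028}
    - {"x": 0.03,"y": 0.028}
    - {"x": 0.03,"y": 0.028}
    - {"x": 0.03,"y": 0.028}
    - {"x": 0.03,"y": 0.028}
    - {"x": 0.03,"y": 0.028}
    - {"x": 0.03,"y": 0.028}
    - {"x": 0.03,"y": 0.028}
    - {"x": 0.03,"y": 0.028}

```text
validation failed for argument at $.ta...
```

carry_out:
  targets:
    - {"x": 0.02,"y": 0.035}
    - {"x": 0.01,"y": 0.04}
    - {"x": 0.01,"y": 0.04}
    - {"x": 0.01,"y": 0.04}
    - {"x": 0.01,"y": 0.04}
    - {"y": 0.04}
    - {"y": 0.04}
    - {"y": 0.04}
    - {"y": 0.04}
    - {"y": 0.04}
    - {"x": -0.01,"y": 0.04}
    - {"x": -0.01,"y": 0.04}

```text
validation failed for argument at $.ta...
```

carry_out:
  targets:
    - {"x": 0,"y": 0,"z": 0.04,"ax": 0,"ay": 0,"az": 0,"gripper": 0.088}

```text
t: 0.18
tool_pos: [0.1656, -0.6236, 0.2709]
tool_rot: [-3.127, 0.001, 0.26]
contact_force: [-0.2, -0.3, -0.9]
grip_width: 0.0883
gripper_force: 0.0
```

carry_out:
  targets:
    - {"x": 0,"y": 0,"z": 0.04,"ax": 0,"ay": 0,"az": 0,"gripper": 0.088}
    - {"x": 0.02,"y": 0.01,"z": 0.04,"ax": 0,"ay": 0,"az": -1,"gripper": 0.088}
    - {"x": 0.03,"y": 0.028,"z": 0,"ax": 0,"ay": 0,"az": -1,"gripper": 0.088}
    - {"x": 0.03,"y": 0.028,"z": 0,"ax": 0,"ay": 0,"az": -1,"gripper": 0.088}
    - {"x": 0.03,"y": 0.028,"z": 0,"ax": 0,"ay": 0,"az": -1,"gripper": 0.088}
    - {"x": 0.03,"y": 0.028,"z": 0,"ax": 0,"ay": 0,"az": -1,"gripper": 0.088}
    - {"x": 0.03,"y": 0.028,"z": 0,"ax": 0,"ay": 0,"az": -1,"gripper": 0.088}
    - {"x": 0.03,"y": 0.028,"z": 0,"ax": 0,"ay": 0,"az": -1,"gripper": 0.088}
    - {"x": 0.03,"y": 0.028,"z": 0,"ax": 0,"ay": 0,"az": -1,"gripper": 0.088}
    - {"x": 0.03,"y": 0.028,"z": 0,"ax": 0,"ay": 0,"az": -1,"gripper": 0.088}
    - {"x": 0.03,"y": 0.028,"z": 0,"ax": 0,"ay": 0,"az": -1,"gripper": 0.088}
    - {"x": 0.03,"y": 0.028,"z": 0,"ax": 0,"ay": 0,"az": -1,"gripper": 0.088}

```text
t: 1.18
tool_pos: [0.4861, -0.3374, 0.3548]
tool_rot: [-3.141, 0.001, 0.067]
contact_force: [0.5, -0.5, -0.4]
grip_width: 0.0877
gripper_force: 0.0
```

carry_out:
  targets:
    - {"x": 0.02,"y": 0.036,"z": 0,"ax": 0,"ay": 0,"az": 0,"gripper": 0.045}
    - {"x": 0.01,"y": 0.038,"z": 0,"ax": 0,"ay": 0,"az": 0,"gripper": 0.045}
    - {"x": 0.01,"y": 0.038,"z": 0,"ax": 0,"ay": 0,"az": 0,"gripper": 0.045}
    - {"x": 0.01,"y": 0.038,"z": 0,"ax": 0,"ay": 0,"az": 0,"gripper": 0.045}
    - {"x": 0,"y": 0.04,"z": 0,"ax": 0,"ay": 0,"az": 0,"gripper": 0.045}
    - {"x": 0,"y": 0.04,"z": 0,"ax": 0,"ay": 0,"az": 0,"gripper": 0.045}
    - {"x": 0,"y": 0.04,"z": 0,"ax": 0,"ay": 0,"az": 0,"gripper": 0.045}
    - {"x": 0,"y": 0.04,"z": 0,"ax": 0,"ay": 0,"az": 0,"gripper": 0.045}
    - {"x": 0,"y": 0.04,"z": 0,"ax": 0,"ay": 0,"az": 0,"gripper": 0.045}
    - {"x": 0,"y": 0.04,"z": 0,"ax": 0,"ay": 0,"az": 0,"gripper": 0.045}
    - {"x": 0,"y": 0.04,"z": 0,"ax": 0,"ay": 0,"az": 0,"gripper": 0.045}
    - {"x": 0,"y": 0.04,"z": 0,"ax": 0,"ay": 0,"az": 0,"gripper": 0.045}

```text
t: 2.18
tool_pos: [0.5346, 0.1326, 0.3549]
tool_rot: [3.141, 0.0, 0.068]
contact_force: [1.3, 0.6, -0.7]
grip_width: 0.0451
gripper_force: 0.0
```

carry_out:
  targets:
    - {"x": -0.006,"y": 0.036,"z": -0.01,"ax": 0,"ay": 0,"az": 0,"gripper": 0.045}
    - {"x": -0.006,"y": 0.036,"z": -0.01,"ax": 0,"ay": 0,"az": 0,"gripper": 0.045}
    - {"x": -0.006,"y": 0.036,"z": -0.01,"ax": 0,"ay": 0,"az": 0,"gripper": 0.045}
    - {"x": -0.006,"y": 0.036,"z": -0.015,"ax": 0,"ay": 0,"az": 0,"gripper": 0.045}
    - {"x": -0.006,"y": 0.036,"z": -0.03,"ax": 0,"ay": 0,"az": 0,"gripper": 0.045}
    - {"x": -0.004,"y": 0.036,"z": -0.03,"ax": 0,"ay": 0,"az": 0,"gripper": 0.045}
    - {"x": 0,"y": 0.005,"z": -0.04,"ax": 0,"ay": 0,"az": 0,"gripper": 0.045}
    - {"x": 0,"y": 0,"z": -0.04,"ax": 0,"ay": 0,"az": 0,"gripper": 0.045}
    - {"x": 0,"y": 0,"z": -0.02,"ax": 0,"ay": 0,"az": 0,"gripper": 0.045}
    - {"x": 0,"y": 0,"z": 0,"ax": 0,"ay": 0,"az": 0,"gripper": 0.045}

```text
t: 3.02
tool_pos: [0.4992, 0.3412, 0.1515]
tool_rot: [3.136, 0.009, 0.069]
contact_force: [-0.6, -0.4, -0.7]
grip_width: 0.0451
gripper_force: 0.0
```

Run:
```python
from m import *
c,p,d=snap("wrist");cv2.imwrite("pics/w1.png",p[:,:,::-1]);P=cloud(c,d);print(c)
m,b,l=blobs(p,(24,130,100),(35,255,255),60)
for i,a,ce in b:
    q=P[l==i];t=q[q[:,2]>.04];print(a,ce.round(),np.nanmedian(q,0).round(4),"top",len(t),t.mean(0).round(4) if len(t) else "",(t.max(0)-t.min(0)).round(3) if len(t) else "")
print(r.get_state()["tool_pos"])
```

```text
{'camera_matrix': array([[323.27371885,   0.        , 321.80828716],
       [  0.        , 323.27371885, 197.07310318],
       [  0.        ,   0.        ,   1.        ]]), 'D': array([-0.02817569,  0.        ,  0.        ,  0.        ,  0.        ]), 'xyz': array([0.58175597, 0.34641172, 0.29675793]), 'rotation': array([ 2.81552152, -0.00514249, -1.50165453])}
978 [209.  39.] [0.6097 0.427  0.0458] top 913 [0.6092 0.4264 0.0458] [0.023 0.023 0.008]
779 [216. 128.] [0.5474 0.4238 0.0459] top 749 [0.5475 0.4235 0.0459] [0.023 0.023 0.006]
670 [305. 189.] [0.5033 0.3537 0.0459] top 647 [0.5033 0.3537 0.0457] [0.023 0.024 0.008]
557 [179. 246.] [0.4439 0.4604 0.0457] top 529 [0.4443 0.4599 0.0457] [0.023 0.023 0.005]
[0.50079826 0.34237433 0.15470115]
```

View pics/w1.png

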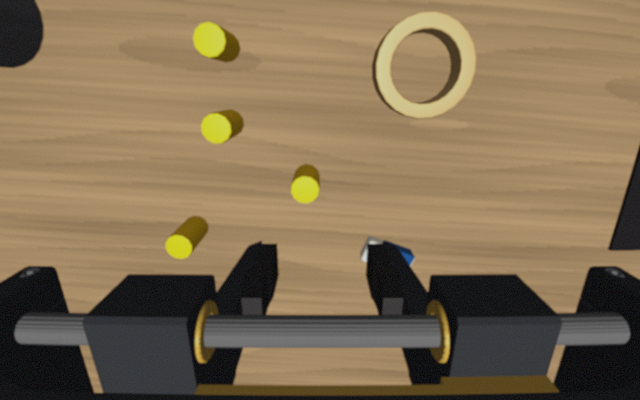

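The wrist view shows the bait at (305,189), the rightmost of the four cylinders, and puts it at (0.503, 0.354), so I need about 2 mm in x and 11 mm in y. The fingers are clear of the eraser at (385,250).

carry_out:
  targets:
    - {"x": 0.0015,"y": 0.0115,"z": 0,"ax": 0,"ay": 0,"az": 0,"gripper": 0.045}
    - {"x": 0,"y": 0,"z": -0.035,"ax": 0,"ay": 0,"az": 0,"gripper": 0.045}
    - {"x": 0,"y": 0,"z": -0.035,"ax": 0,"ay": 0,"az": 0,"gripper": 0.045}
    - {"x": 0,"y": 0,"z": 0,"ax": 0,"ay": 0,"az": 0,"gripper": 0.045}

```text
t: 3.4
tool_pos: [0.5021, 0.3542, 0.0838]
tool_rot: [3.139, 0.005, 0.068]
contact_force: [-0.8, -0.9, -0.4]
grip_width: 0.0451
gripper_force: 0.0
```

carry_out:
  targets:
    - {"x": 0,"y": 0,"z": -0.025,"ax": 0,"ay": 0,"az": 0,"gripper": 0.045}
    - {"x": 0,"y": 0,"z": -0.025,"ax": 0,"ay": 0,"az": 0,"gripper": 0.045}
    - {"x": 0,"y": 0,"z": -0.014,"ax": 0,"ay": 0,"az": 0,"gripper": 0.045}
    - {"x": 0,"y": 0,"z": 0,"ax": 0,"ay": 0,"az": 0,"gripper": 0.045}
    - {"x": 0,"y": 0,"z": 0,"ax": 0,"ay": 0,"az": 0,"gripper": 0.015}
    - {"x": 0,"y": 0,"z": 0,"ax": 0,"ay": 0,"az": 0,"gripper": 0.015}
    - {"x": 0,"y": 0,"z": 0,"ax": 0,"ay": 0,"az": 0,"gripper": 0.015}
    - {"x": 0,"y": 0,"z": 0,"ax": 0,"ay": 0,"az": 0,"gripper": 0.015}
    - {"x": 0,"y": 0,"z": 0,"ax": 0,"ay": 0,"az": 0,"gripper": 0.015}
    - {"x": 0,"y": 0,"z": 0,"ax": 0,"ay": 0,"az": 0,"gripper": 0.015}

```text
t: 4.23
tool_pos: [0.5049, 0.3558, 0.0248]
tool_rot: [-3.14, -0.002, 0.068]
contact_force: [0.1, -1.4, 8.0]
grip_width: 0.0232
gripper_force: 30.0
```

carry_out:
  targets:
    - {"x": 0,"y": 0,"z": 0.01,"ax": 0,"ay": 0,"az": 0,"gripper": 0.015}
    - {"x": 0,"y": 0,"z": 0.03,"ax": 0,"ay": 0,"az": 0,"gripper": 0.015}
    - {"x": 0,"y": 0,"z": 0.035,"ax": 0,"ay": 0,"az": 0,"gripper": 0.015}
    - {"x": 0,"y": 0,"z": 0,"ax": 0,"ay": 0,"az": 0,"gripper": 0.015}
    - {"x": 0,"y": 0,"z": 0,"ax": 0,"ay": 0,"az": 0,"gripper": 0.015}

```text
t: 4.65
tool_pos: [0.5052, 0.3561, 0.1009]
tool_rot: [-3.139, -0.004, 0.068]
contact_force: [0.5, -0.8, -0.7]
grip_width: 0.0231
gripper_force: 30.0
```

Run:
```python
from m import *
s=r.get_state();print(s["tool_pos"],s["tool_rot"],s["contact_force"],s["joint_positions"])
for n in("side","wrist"):
    c,p,d=snap(n);P=cloud(c,d)
    m,b,l=blobs(p,(24,130,80),(35,255,255),12)
    for i,a,ce in b:
        q=P[l==i];md=np.nanmedian(q,0)
        if np.hypot(md[0]-.5,md[1]-.355)<.04: print(n,a,ce,md.round(4),np.nanpercentile(q,2,axis=0).round(4),np.nanpercentile(q,98,axis=0).round(4)); 
    if n=="side": k=cv2.resize(p[215:330,220:350],(520,460),interpolation=cv2.INTER_CUBIC)
cv2.imwrite("pics/c2.png",k[:,:,::-1])
```

```text
[0.50522808 0.35614851 0.10094267] [-3.13898554 -0.00408539  0.06761008] [ 0.4960285  -0.76765654 -0.73282353] [-0.4118651   0.6846824  -0.38783368  1.70608689  0.33638418  0.81215493
 -2.45640397]
side 41 [281.02439024 253.87804878] [0.4949 0.3556 0.1221] [0.4852 0.3425 0.1198] [0.5052 0.3799 0.1476]
wrist 1883 [321.73765268 286.43441317] [0.5026 0.3538 0.1201] [4.101e-01 3.423e-01 2.000e-04] [0.5126 0.3647 0.1213]
```

View pics/c2.png

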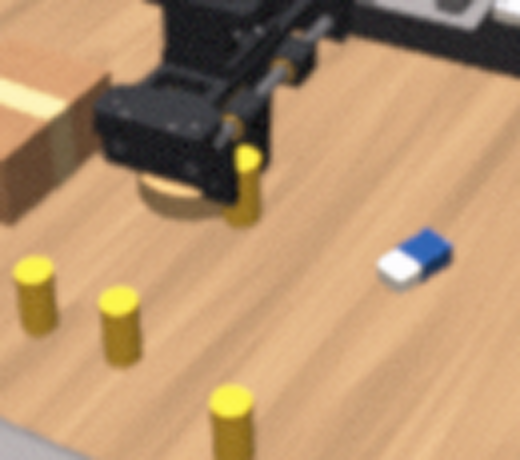

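Crop: the block hangs upright between the fingers at (245,185), and the neighbours and eraser haven't moved. Next I'll carry it to just short of the cup.

carry_out:
  targets:
    - {"x": 0,"y": 0,"z": 0.04,"ax": 0,"ay": 0,"az": 0,"gripper": 0.015}
    - {"x": 0,"y": -0.03,"z": 0.03,"ax": 0,"ay": 0,"az": 0,"gripper": 0.015}
    - {"x": 0,"y": -0.038,"z": 0,"ax": 0,"ay": 0,"az": 0,"gripper": 0.015}
    - {"x": 0,"y": -0.038,"z": 0,"ax": 0,"ay": 0,"az": 0,"gripper": 0.015}
    - {"x": 0,"y": -0.038,"z": 0,"ax": 0,"ay": 0,"az": 0,"gripper": 0.015}
    - {"x": 0,"y": -0.038,"z": 0,"ax": 0,"ay": 0,"az": 0,"gripper": 0.015}
    - {"x": 0,"y": -0.038,"z": 0,"ax": 0,"ay": 0,"az": 0,"gripper": 0.015}
    - {"x": 0,"y": -0.038,"z": 0,"ax": 0,"ay": 0,"az": 0,"gripper": 0.015}
    - {"x": 0,"y": -0.038,"z": 0,"ax": 0,"ay": 0,"az": 0,"gripper": 0.015}
    - {"x": 0,"y": -0.038,"z": 0,"ax": 0,"ay": 0,"az": 0,"gripper": 0.015}
    - {"x": -0.03,"y": -0.038,"z": 0,"ax": 0,"ay": 0,"az": 0,"gripper": 0.015}
    - {"x": -0.03,"y": -0.038,"z": 0,"ax": 0,"ay": 0,"az": 0,"gripper": 0.015}

```text
t: 5.75
tool_pos: [0.4511, -0.0457, 0.1664]
tool_rot: [-3.141, 0.002, 0.067]
contact_force: [0.7, -1.3, -0.5]
grip_width: 0.0234
gripper_force: 30.0
```

carry_out:
  targets:
    - {"x": 0,"y": 0,"z": 0,"ax": 0,"ay": 0,"az": 0,"gripper": 0.015}
    - {"x": 0,"y": 0,"z": 0,"ax": 0,"ay": 0,"az": 0,"gripper": 0.015}

```text
t: 5.92
tool_pos: [0.4499, -0.0461, 0.1665]
tool_rot: [3.141, 0.003, 0.063]
contact_force: [0.1, 1.2, 0.0]
grip_width: 0.0233
gripper_force: 30.0
```

Run:
```python
from m import *
s=r.get_state();print(s["tool_pos"],s["tool_rot"],s["contact_force"],s["joint_positions"])
c,p,d=snap("wrist");P=cloud(c,d);np.savez("w2.npz",p=p,d=d,c=np.array(c,dtype=object));cv2.imwrite("pics/w2.png",p[:,:,::-1])
for nm,lo,hi in(("yellow",(24,130,80),(35,255,255)),("red",(0,170,100),(6,255,255)),("white",(0,0,200),(180,30,255)),("black",(0,0,0),(180,90,60))):
    m,b,l=blobs(p,lo,hi,150)
    for i,a,ce in b:
        q=P[l==i];print(nm,a,ce.round(),np.nanmedian(q,0).round(4),cv2.minAreaRect(q[~np.isnan(q[:,0])][:,:2].astype(np.float32)))
```

```text
[ 0.44993493 -0.04609512  0.16650585] [3.14107027 0.00336459 0.0631409 ] [0.13903965 1.24853284 0.04976022] [ 0.34160431  0.34182708 -0.39975844  2.08457719  0.19285347  0.7530157
 -1.68685806]
yellow 1878 [322. 286.] [ 0.4485 -0.0473  0.1876] ((0.375617653131485, -0.059217967092990875), (0.055421724915504456, 0.16686220467090607), 86.87374877929688)
red 1447 [333.  74.] [ 0.5432 -0.049   0.0717] ((0.5435436367988586, -0.0515073761343956), (0.012943320907652378, 0.061491113156080246), 5.690634727478027)
red 387 [633. 176.] [ 0.4782 -0.3283  0.0356] ((0.47564375400543213, -0.33059561252593994), (0.034675680100917816, 0.016782261431217194), 12.394482612609863)
white 2264 [330. 134.] [ 0.4934 -0.0526  0.0086] ((0.49259066581726074, -0.052441321313381195), (0.04346093162894249, 0.043640121817588806), 4.204878330230713)
black 18636 [331. 101.] [ 0.515  -0.0557  0.004 ] ((0.5292952060699463, -0.04974927753210068), (0.15350359678268433, 0.17728778719902039), 3.9402108192443848)
black 634 [617. 178.] [ 0.4707 -0.3323  0.011 ] ((0.4605124592781067, -0.34439343214035034), (0.07724383473396301, 0.029291462153196335), 34.29719161987305)
black 32219 [315. 326.] [ 0.4743 -0.0351  0.2437] ((0.43921929597854614, -0.18435916304588318), (0.4547857642173767, 0.08401979506015778), 81.02153015136719)
```

View pics/w2.png

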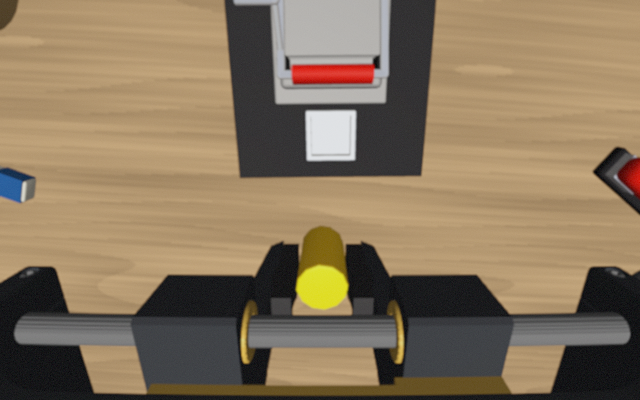

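The wrist view shows the cup at (330,134), the roller at (333,74) and the held bait upright at (322,290). In the same view, bait to cup is (+44, −5) mm. Both sides of the cup measure 43 mm and its yaw is 4°, which is consistent.

carry_out:
  targets:
    - {"x": 0.022,"y": -0.003,"z": 0,"ax": 0,"ay": 0,"az": 0,"gripper": 0.015}
    - {"x": 0.022,"y": -0.002,"z": 0,"ax": 0,"ay": 0,"az": 0,"gripper": 0.015}
    - {"x": 0,"y": 0,"z": -0.035,"ax": 0,"ay": 0,"az": 0,"gripper": 0.015}
    - {"x": 0,"y": 0,"z": -0.035,"ax": 0,"ay": 0,"az": 0,"gripper": 0.015}
    - {"x": 0,"y": 0,"z": -0.03,"ax": 0,"ay": 0,"az": 0,"gripper": 0.015}
    - {"x": 0,"y": 0,"z": -0.01,"ax": 0,"ay": 0,"az": 0,"gripper": 0.015}
    - {"x": 0,"y": 0,"z": 0,"ax": 0,"ay": 0,"az": 0,"gripper": 0.015}
    - {"x": 0,"y": 0,"z": 0,"ax": 0,"ay": 0,"az": 0,"gripper": 0.015}

```text
t: 6.63
tool_pos: [0.4967, -0.0477, 0.0578]
tool_rot: [-3.141, 0.0, 0.07]
contact_force: [1.0, -0.7, -0.6]
grip_width: 0.0231
gripper_force: 30.0
```

carry_out:
  targets:
    - {"x": -0.002,"y": -0.003,"z": 0,"ax": 0,"ay": 0,"az": 0,"gripper": 0.015}
    - {"x": 0,"y": 0,"z": -0.01,"ax": 0,"ay": 0,"az": 0,"gripper": 0.015}
    - {"x": 0,"y": 0,"z": -0.009,"ax": 0,"ay": 0,"az": 0,"gripper": 0.015}
    - {"x": 0,"y": 0,"z": 0,"ax": 0,"ay": 0,"az": 0,"gripper": 0.015}

```text
t: 6.97
tool_pos: [0.4935, -0.052, 0.0376]
tool_rot: [3.142, 0.001, 0.067]
contact_force: [-0.4, 0.2, 0.3]
grip_width: 0.0232
gripper_force: 30.0
```

carry_out:
  targets:
    - {"x": 0,"y": 0,"z": -0.002,"ax": 0,"ay": 0,"az": 0,"gripper": 0.015}
    - {"x": 0,"y": 0,"z": 0,"ax": 0,"ay": 0,"az": 0,"gripper": 0.015}

```text
t: 7.13
tool_pos: [0.4941, -0.0518, 0.0363]
tool_rot: [-3.142, 0.0, 0.068]
contact_force: [0.3, 0.3, -0.8]
grip_width: 0.0233
gripper_force: 30.0
```

carry_out:
  targets:
    - {"x": 0,"y": 0,"z": -0.002,"ax": 0,"ay": 0,"az": 0,"gripper": 0.015}
    - {"x": 0,"y": 0,"z": 0,"ax": 0,"ay": 0,"az": 0,"gripper": 0.015}

```text
t: 7.3
tool_pos: [0.4942, -0.0518, 0.0344]
tool_rot: [-3.142, -0.0, 0.068]
contact_force: [1.1, -0.1, 0.1]
grip_width: 0.0229
gripper_force: 30.0
```

carry_out:
  targets:
    - {"x": 0,"y": 0,"z": -0.0015,"ax": 0,"ay": 0,"az": 0,"gripper": 0.015}
    - {"x": 0,"y": 0,"z": 0,"ax": 0,"ay": 0,"az": 0,"gripper": 0.015}

```text
t: 7.47
tool_pos: [0.4941, -0.0518, 0.0329]
tool_rot: [-3.142, 0.0, 0.068]
contact_force: [0.6, -0.5, 0.0]
grip_width: 0.0229
gripper_force: 30.0
```

carry_out:
  targets:
    - {"x": 0,"y": 0,"z": -0.001,"ax": 0,"ay": 0,"az": 0,"gripper": 0.015}
    - {"x": 0,"y": 0,"z": 0,"ax": 0,"ay": 0,"az": 0,"gripper": 0.015}

```text
t: 7.63
tool_pos: [0.4944, -0.0518, 0.0327]
tool_rot: [3.141, -0.0, 0.068]
contact_force: [-2.2, -0.7, 10.1]
grip_width: 0.0236
gripper_force: 30.0
```

Contact came at TCP z 32.7 mm. The grasp sat 24.8 mm above the block's foot, so the foot is on the 8 mm floor. Releasing and rising.

carry_out:
  targets:
    - {"x": 0,"y": 0,"z": 0.001,"ax": 0,"ay": 0,"az": 0,"gripper": 0.015}
    - {"x": 0,"y": 0,"z": 0,"ax": 0,"ay": 0,"az": 0,"gripper": 0.032}
    - {"x": 0,"y": 0,"z": 0,"ax": 0,"ay": 0,"az": 0,"gripper": 0.042}
    - {"x": 0,"y": 0,"z": 0,"ax": 0,"ay": 0,"az": 0,"gripper": 0.042}
    - {"x": 0,"y": 0,"z": 0,"ax": 0,"ay": 0,"az": 0,"gripper": 0.042}
    - {"x": 0,"y": 0,"z": 0.02,"ax": 0,"ay": 0,"az": 0,"gripper": 0.042}
    - {"x": 0,"y": 0,"z": 0.035,"ax": 0,"ay": 0,"az": 0,"gripper": 0.042}
    - {"x": 0,"y": 0,"z": 0.04,"ax": 0,"ay": 0,"az": 0,"gripper": 0.042}
    - {"x": 0,"y": 0,"z": 0.04,"ax": 0,"ay": 0,"az": 0,"gripper": 0.042}

```text
t: 8.38
tool_pos: [0.4933, -0.0516, 0.1691]
tool_rot: [-3.141, 0.002, 0.068]
contact_force: [1.4, -0.7, 0.8]
grip_width: 0.0425
gripper_force: 0.0
```

Run:
```python
from m import *
s=r.get_state();print(s["tool_pos"],s["tool_rot"],s["joint_positions"])
for n in("wrist","side"):
    c,p,d=snap(n);P=cloud(c,d)
    for nm,lo,hi in(("yellow",(24,130,80),(35,255,255)),("red",(0,170,100),(6,255,255)),("white",(0,0,200),(180,30,255))):
        m,b,l=blobs(p,lo,hi,12)
        for i,a,ce in b:
            q=P[l==i];md=np.nanmedian(q,0)
            if abs(md[0]-.51)<.06 and abs(md[1]+.05)<.05:
                t=q[q[:,2]>md[2]-.004];print(n,nm,a,ce.round(),md.round(4),np.nanpercentile(q[:,2],97).round(4),cv2.minAreaRect(t[:,:2].astype(np.float32)))
    if n=="side": cv2.imwrite("pics/c3.png",cv2.resize(p[165:240,260:380],(720,450),interpolation=cv2.INTER_CUBIC)[:,:,::-1])
```

```text
[ 0.49332547 -0.05162287  0.16907397] [-3.14095709e+00  1.86221434e-03  6.81990904e-02] [ 0.33849429  0.40534562 -0.39763874  1.97969577  0.21401023  0.79860893
 -1.68324551]
wrist yellow 619 [323. 194.] [ 0.4918 -0.0536  0.0538] 0.0551 ((0.49192896485328674, -0.05341518670320511), (0.022972995415329933, 0.021254701539874077), 4.364208221435547)
wrist red 1201 [322. 135.] [ 0.5438 -0.0494  0.0718] 0.0735 ((0.5434225797653198, -0.04888416826725006), (0.011323807761073112, 0.05698905512690544), 3.9933059215545654)
wrist white 1198 [321. 177.] [ 0.4988 -0.0497  0.0098] 0.0171 ((0.49176904559135437, -0.05235797166824341), (0.044402897357940674, 0.04372648522257805), 5.0123677253723145)
side yellow 25 [352. 205.] [ 0.4914 -0.0502  0.0536] 0.0558 ((0.4911872446537018, -0.05169826000928879), (0.01936480961740017, 0.021451260894536972), 29.85954475402832)
side red 35 [338. 197.] [ 0.5374 -0.0412  0.0712] 0.075 ((0.538282036781311, -0.042573172599077225), (0.052912283688783646, 0.014278464950621128), 88.39947509765625)
side white 20 [346. 215.] [ 0.5075 -0.0455  0.0146] 0.0167 ((0.5067142248153687, -0.041386671364307404), (0.014809350483119488, 0.03154247999191284), 37.49121856689453)
side white 18 [357. 216.] [ 0.4736 -0.0595  0.0135] 0.0177 ((0.47103816270828247, -0.05458451062440872), (0.006172005087137222, 0.040990542620420456), 9.891763687133789)
```

View pics/c3.png

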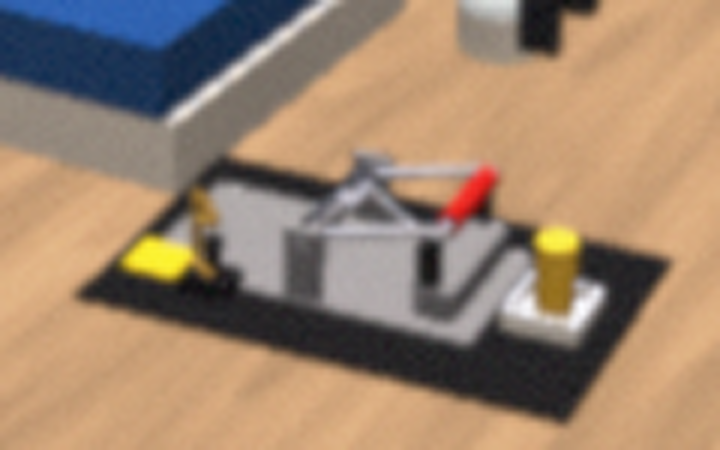

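The crop shows the bait upright in the white cup at (557,270), top at 54 mm as expected, and the arm still shut with its red roller at (470,195). Next: turn 90° and go above the roller.

carry_out:
  targets:
    - {"x": 0.005,"y": 0,"z": 0,"ax": 0,"ay": 0,"az": 7,"gripper": 0.028}
    - {"x": 0.005,"y": 0.001,"z": 0,"ax": 0,"ay": 0,"az": 7,"gripper": 0.028}
    - {"x": 0.005,"y": 0,"z": 0,"ax": 0,"ay": 0,"az": 7,"gripper": 0.028}
    - {"x": 0.005,"y": 0.001,"z": 0,"ax": 0,"ay": 0,"az": 7,"gripper": 0.028}
    - {"x": 0.005,"y": 0,"z": 0,"ax": 0,"ay": 0,"az": 7,"gripper": 0.028}
    - {"x": 0.005,"y": 0.001,"z": 0,"ax": 0,"ay": 0,"az": 7,"gripper": 0.028}
    - {"x": 0.005,"y": 0,"z": 0,"ax": 0,"ay": 0,"az": 7,"gripper": 0.028}
    - {"x": 0.005,"y": 0,"z": 0,"ax": 0,"ay": 0,"az": 7,"gripper": 0.028}
    - {"x": 0.005,"y": 0,"z": 0,"ax": 0,"ay": 0,"az": 7,"gripper": 0.028}
    - {"x": 0.005,"y": 0,"z": 0,"ax": 0,"ay": 0,"az": 7,"gripper": 0.028}
    - {"x": 0,"y": 0,"z": 0,"ax": 0,"ay": 0,"az": 7,"gripper": 0.028}
    - {"x": 0,"y": 0,"z": 0,"ax": 0,"ay": 0,"az": 7,"gripper": 0.028}

```text
t: 9.48
tool_pos: [0.544, -0.0488, 0.1674]
tool_rot: [-3.141, -0.0, 1.54]
contact_force: [0.3, -0.4, -0.1]
grip_width: 0.0282
gripper_force: 0.0
```

carry_out:
  targets:
    - {"x": 0,"y": 0,"z": 0,"ax": 0,"ay": 0,"az": 6,"gripper": 0.028}
    - {"x": 0,"y": 0,"z": 0,"ax": 0,"ay": 0,"az": 0,"gripper": 0.028}
    - {"x": 0,"y": 0,"z": 0,"ax": 0,"ay": 0,"az": 0,"gripper": 0.028}

```text
t: 9.73
tool_pos: [0.5439, -0.0489, 0.1674]
tool_rot: [-3.141, -0.001, 1.635]
contact_force: [0.0, -0.6, 1.0]
grip_width: 0.0284
gripper_force: 0.0
```

carry_out:
  targets:
    - {"x": 0.001,"y": 0.001,"z": -0.03,"ax": 0,"ay": 0,"az": 0,"gripper": 0.028}
    - {"x": 0,"y": 0,"z": -0.035,"ax": 0,"ay": 0,"az": 0,"gripper": 0.028}
    - {"x": 0,"y": 0,"z": -0.02,"ax": 0,"ay": 0,"az": 0,"gripper": 0.028}
    - {"x": 0,"y": 0,"z": 0,"ax": 0,"ay": 0,"az": 0,"gripper": 0.028}
    - {"x": 0,"y": 0,"z": 0,"ax": 0,"ay": 0,"az": 0,"gripper": 0.028}

```text
t: 10.15
tool_pos: [0.5446, -0.0476, 0.0826]
tool_rot: [-3.14, -0.0, 1.637]
contact_force: [0.5, -0.6, -0.3]
grip_width: 0.0282
gripper_force: 0.0
```

Run:
```python
from m import *
s=r.get_state();print(s["tool_pos"],s["tool_rot"],s["joint_positions"])
c,p,d=snap("wrist");P=cloud(c,d);cv2.imwrite("pics/w4.png",p[:,:,::-1])
for nm,lo,hi in(("yellow",(24,130,80),(35,255,255)),("red",(0,170,100),(6,255,255))):
    m,b,l=blobs(p,lo,hi,12)
    for i,a,ce in b:
        q=P[l==i];print(nm,a,ce.round(),np.nanmedian(q,0).round(4),cv2.minAreaRect(q[~np.isnan(q[:,0])][:,:2].astype(np.float32)))
```

```text
[ 0.54459197 -0.04755337  0.0825771 ] [-3.13970339e+00 -3.34031589e-04  1.63702117e+00] [ 0.49381972  0.68556714 -0.65143321  1.88589509  0.58318496  0.77065588
 -0.41600491]
yellow 2506 [571. 111.] [0.6939 0.032  0.0261] ((0.7027055025100708, 0.03232753276824951), (0.0311946589499712, 0.05817796289920807), 88.0838851928711)
yellow 1206 [233. 236.] [ 0.4916 -0.0533  0.0536] ((0.4854666590690613, -0.06864383816719055), (0.05519761145114899, 0.031017838045954704), 53.12384033203125)
red 2253 [319. 246.] [ 0.5431 -0.0468  0.0716] ((0.5451120734214783, -0.07263760268688202), (0.015594379045069218, 0.10525725781917572), 2.3008458614349365)
```

View pics/w4.png

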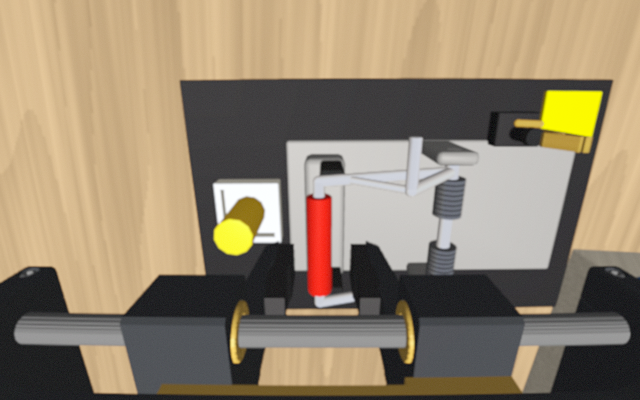

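The roller (col 319) lies midway between the fingers (292 and 352), and the bait (233,236) is clear of the left finger. Going down to pinch.

carry_out:
  targets:
    - {"x": 0,"y": 0,"z": -0.015,"ax": 0,"ay": 0,"az": 0,"gripper": 0.028}
    - {"x": 0,"y": 0,"z": -0.012,"ax": 0,"ay": 0,"az": 0,"gripper": 0.028}
    - {"x": 0,"y": 0,"z": -0.004,"ax": 0,"ay": 0,"az": 0,"gripper": 0.028}
    - {"x": 0,"y": 0,"z": 0,"ax": 0,"ay": 0,"az": 0,"gripper": 0.028}

```text
t: 10.53
tool_pos: [0.5449, -0.0479, 0.0518]
tool_rot: [-3.141, 0.0, 1.638]
contact_force: [0.6, 0.0, 0.6]
grip_width: 0.028
gripper_force: 0.0
```

carry_out:
  targets:
    - {"x": 0,"y": 0,"z": 0,"ax": 0,"ay": 0,"az": 0,"gripper": 0.005}
    - {"x": 0,"y": 0,"z": 0,"ax": 0,"ay": 0,"az": 0,"gripper": 0.005}
    - {"x": 0,"y": 0,"z": 0,"ax": 0,"ay": 0,"az": 0,"gripper": 0.005}
    - {"x": 0,"y": 0,"z": 0,"ax": 0,"ay": 0,"az": 0,"gripper": 0.005}
    - {"x": 0,"y": 0,"z": 0,"ax": 0,"ay": 0,"az": 0,"gripper": 0.005}

```text
t: 10.95
tool_pos: [0.5429, -0.048, 0.052]
tool_rot: [-3.137, 0.001, 1.638]
contact_force: [-5.4, -0.6, 2.3]
grip_width: 0.013
gripper_force: 30.0
```

Gripped at 13 mm opening with 30 N. I'll tabulate the arc in row increments.

Run:
```python
import numpy as np
def T(q):
    for a,b in zip(q,q[1:]):
        f=np.array([a,b])+.262;dx=80*(np.cos(f[0])-np.cos(f[1]));dz=80*(np.sin(f[1])-np.sin(f[0]))
        print(round(b,3),round(dx*.9976,1),round(dx*.068,1),round(dz,1),"  abs",round(77.3-80*np.cos(f[1]),1),round(80*np.sin(f[1])-20.7,1))
T(np.arange(0,2.01,.1)); print();T(np.arange(2.0,2.61,.05))
```

```text
0.1 2.4 0.2 7.6   abs 2.5 7.6
0.2 3.2 0.2 7.3   abs 5.7 15.0
0.3 3.9 0.3 7.0   abs 9.6 21.9
0.4 4.6 0.3 6.5   abs 14.2 28.5
0.5 5.2 0.4 6.1   abs 19.4 34.5
0.6 5.8 0.4 5.5   abs 25.2 40.0
0.7 6.3 0.4 4.9   abs 31.5 44.9
0.8 6.8 0.5 4.2   abs 38.3 49.2
0.9 7.2 0.5 3.5   abs 45.5 52.7
1.0 7.5 0.5 2.8   abs 53.0 55.5
1.1 7.7 0.5 2.0   abs 60.7 57.6
1.2 7.9 0.5 1.3   abs 68.6 58.8
1.3 8.0 0.5 0.5   abs 76.6 59.3
1.4 8.0 0.5 -0.3   abs 84.6 59.0
1.5 7.9 0.5 -1.1   abs 92.5 57.8
1.6 7.7 0.5 -1.9   abs 100.3 55.9
1.7 7.5 0.5 -2.7   abs 107.8 53.3
1.8 7.2 0.5 -3.4   abs 115.0 49.8
1.9 6.8 0.5 -4.1   abs 121.9 45.7
2.0 6.4 0.4 -4.8   abs 128.3 40.9

2.05 3.0 0.2 -2.6   abs 131.3 38.3
2.1 2.9 0.2 -2.8   abs 134.2 35.5
2.15 2.7 0.2 -2.9   abs 136.9 32.6
2.2 2.6 0.2 -3.0   abs 139.5 29.6
2.25 2.4 0.2 -3.2   abs 142.0 26.4
2.3 2.3 0.2 -3.3   abs 144.2 23.1
2.35 2.1 0.1 -3.4   abs 146.3 19.7
2.4 1.9 0.1 -3.5   abs 148.3 16.2
2.45 1.8 0.1 -3.6   abs 150.0 12.6
2.5 1.6 0.1 -3.7   abs 151.6 8.9
2.55 1.4 0.1 -3.8   abs 153.0 5.2
2.6 1.2 0.1 -3.8   abs 154.2 1.4
```

carry_out:
  targets:
    - {"x": 0.0005,"y": 0,"z": 0.0076,"ax": 0,"ay": 0,"az": 0,"gripper": 0.005}
    - {"x": 0.0032,"y": 0.0002,"z": 0.0073,"ax": 0,"ay": 0,"az": 0,"gripper": 0.005}
    - {"x": 0.0039,"y": 0.0003,"z": 0.007,"ax": 0,"ay": 0,"az": 0,"gripper": 0.005}
    - {"x": 0.0046,"y": 0.0003,"z": 0.0065,"ax": 0,"ay": 0,"az": 0,"gripper": 0.005}

```text
t: 11.28
tool_pos: [0.5574, -0.0469, 0.0812]
tool_rot: [-3.141, -0.0, 1.639]
contact_force: [0.7, 1.0, -8.7]
grip_width: 0.0126
gripper_force: 30.0
```

carry_out:
  targets:
    - {"x": 0.0052,"y": 0.0004,"z": 0.0061,"ax": 0,"ay": 0,"az": 0,"gripper": 0.005}
    - {"x": 0.0058,"y": 0.0004,"z": 0.0055,"ax": 0,"ay": 0,"az": 0,"gripper": 0.005}
    - {"x": 0.0063,"y": 0.0004,"z": 0.0049,"ax": 0,"ay": 0,"az": 0,"gripper": 0.005}
    - {"x": 0.0068,"y": 0.0005,"z": 0.0042,"ax": 0,"ay": 0,"az": 0,"gripper": 0.005}
    - {"x": 0.0072,"y": 0.0005,"z": 0.0035,"ax": 0,"ay": 0,"az": 0,"gripper": 0.005}
    - {"x": 0.0075,"y": 0.0005,"z": 0.0028,"ax": 0,"ay": 0,"az": 0,"gripper": 0.005}

```text
t: 11.78
tool_pos: [0.5955, -0.0442, 0.1076]
tool_rot: [-3.139, 0.0, 1.639]
contact_force: [-6.2, 0.0, -4.9]
grip_width: 0.0127
gripper_force: 30.0
```

carry_out:
  targets:
    - {"x": 0.0077,"y": 0.0005,"z": 0.002,"ax": 0,"ay": 0,"az": 0,"gripper": 0.005}
    - {"x": 0.0079,"y": 0.0005,"z": 0.0013,"ax": 0,"ay": 0,"az": 0,"gripper": 0.005}
    - {"x": 0.008,"y": 0.0005,"z": 0.0005,"ax": 0,"ay": 0,"az": 0,"gripper": 0.005}
    - {"x": 0.008,"y": 0.0005,"z": -0.0003,"ax": 0,"ay": 0,"az": 0,"gripper": 0.005}
    - {"x": 0.0079,"y": 0.0005,"z": -0.0011,"ax": 0,"ay": 0,"az": 0,"gripper": 0.005}

```text
t: 12.2
tool_pos: [0.6348, -0.0414, 0.11]
tool_rot: [-3.138, -0.0, 1.639]
contact_force: [-9.7, 0.3, -0.2]
grip_width: 0.0131
gripper_force: 30.0
```

carry_out:
  targets:
    - {"x": 0.0077,"y": 0.0005,"z": -0.0019,"ax": 0,"ay": 0,"az": 0,"gripper": 0.005}
    - {"x": 0.0075,"y": 0.0005,"z": -0.0027,"ax": 0,"ay": 0,"az": 0,"gripper": 0.005}
    - {"x": 0.0072,"y": 0.0005,"z": -0.0034,"ax": 0,"ay": 0,"az": 0,"gripper": 0.005}
    - {"x": 0.0068,"y": 0.0005,"z": -0.0041,"ax": 0,"ay": 0,"az": 0,"gripper": 0.005}
    - {"x": 0.0064,"y": 0.0004,"z": -0.0048,"ax": 0,"ay": 0,"az": 0,"gripper": 0.005}
    - {"x": 0,"y": 0,"z": 0,"ax": 0,"ay": 0,"az": 0,"gripper": 0.005}
    - {"x": 0,"y": 0,"z": 0,"ax": 0,"ay": 0,"az": 0,"gripper": 0.005}

```text
t: 12.78
tool_pos: [0.6706, -0.0388, 0.0932]
tool_rot: [-3.139, -0.0, 1.639]
contact_force: [-8.4, 0.6, 2.5]
grip_width: 0.0129
gripper_force: 30.0
```

carry_out:
  targets:
    - {"x": 0.0015,"y": 0.0001,"z": -0.0013,"ax": 0,"ay": 0,"az": 0,"gripper": 0.005}
    - {"x": 0.0015,"y": 0.0001,"z": -0.0013,"ax": 0,"ay": 0,"az": 0,"gripper": 0.005}
    - {"x": 0,"y": 0,"z": 0,"ax": 0,"ay": 0,"az": 0,"gripper": 0.005}
    - {"x": 0,"y": 0,"z": 0,"ax": 0,"ay": 0,"az": 0,"gripper": 0.005}

```text
t: 13.12
tool_pos: [0.6734, -0.0386, 0.0908]
tool_rot: [-3.138, -0.0, 1.639]
contact_force: [-8.9, -0.2, 2.5]
grip_width: 0.0133
gripper_force: 30.0
```

carry_out:
  targets:
    - {"x": 0.0015,"y": 0.0001,"z": -0.0014,"ax": 0,"ay": 0,"az": 0,"gripper": 0.005}
    - {"x": 0,"y": 0,"z": 0,"ax": 0,"ay": 0,"az": 0,"gripper": 0.005}
    - {"x": 0,"y": 0,"z": 0,"ax": 0,"ay": 0,"az": 0,"gripper": 0.005}

```text
t: 13.37
tool_pos: [0.6748, -0.0385, 0.0895]
tool_rot: [-3.138, -0.0, 1.639]
contact_force: [-8.1, 1.7, 2.8]
grip_width: 0.0135
gripper_force: 30.0
```

carry_out:
  targets:
    - {"x": 0.0015,"y": 0.0001,"z": -0.0014,"ax": 0,"ay": 0,"az": 0,"gripper": 0.005}
    - {"x": 0.0014,"y": 0.0001,"z": -0.0014,"ax": 0,"ay": 0,"az": 0,"gripper": 0.005}
    - {"x": 0.0014,"y": 0.0001,"z": -0.0015,"ax": 0,"ay": 0,"az": 0,"gripper": 0.005}
    - {"x": 0,"y": 0,"z": 0,"ax": 0,"ay": 0,"az": 0,"gripper": 0.005}
    - {"x": 0,"y": 0,"z": 0,"ax": 0,"ay": 0,"az": 0,"gripper": 0.005}

```text
t: 13.78
tool_pos: [0.679, -0.0382, 0.0852]
tool_rot: [-3.138, -0.0, 1.639]
contact_force: [-8.2, 1.8, 3.9]
grip_width: 0.0131
gripper_force: 30.0
```

carry_out:
  targets:
    - {"x": 0.001,"y": 0.0001,"z": -0.0011,"ax": 0,"ay": 0,"az": 0,"gripper": 0.005}
    - {"x": 0,"y": 0,"z": 0,"ax": 0,"ay": 0,"az": 0,"gripper": 0.005}
    - {"x": 0,"y": 0,"z": 0,"ax": 0,"ay": 0,"az": 0,"gripper": 0.005}

```text
t: 14.03
tool_pos: [0.68, -0.0381, 0.0842]
tool_rot: [-3.138, -0.0, 1.639]
contact_force: [-9.5, 0.8, 3.9]
grip_width: 0.0129
gripper_force: 30.0
```

carry_out:
  targets:
    - {"x": 0.001,"y": 0.0001,"z": -0.0011,"ax": 0,"ay": 0,"az": 0,"gripper": 0.005}
    - {"x": 0,"y": 0,"z": 0,"ax": 0,"ay": 0,"az": 0,"gripper": 0.005}
    - {"x": 0,"y": 0,"z": 0,"ax": 0,"ay": 0,"az": 0,"gripper": 0.005}

```text
t: 14.28
tool_pos: [0.681, -0.038, 0.083]
tool_rot: [-3.138, -0.0, 1.639]
contact_force: [-10.2, 0.1, 4.0]
grip_width: 0.0128
gripper_force: 30.0
```

carry_out:
  targets:
    - {"x": 0.0008,"y": 0.0001,"z": -0.0009,"ax": 0,"ay": 0,"az": 0,"gripper": 0.005}
    - {"x": 0,"y": 0,"z": 0,"ax": 0,"ay": 0,"az": 0,"gripper": 0.005}
    - {"x": 0,"y": 0,"z": 0,"ax": 0,"ay": 0,"az": 0,"gripper": 0.005}

```text
t: 14.53
tool_pos: [0.6817, -0.038, 0.0821]
tool_rot: [-3.138, 0.0, 1.639]
contact_force: [-9.2, 0.6, 4.0]
grip_width: 0.0129
gripper_force: 30.0
```

carry_out:
  targets:
    - {"x": 0.0008,"y": 0,"z": -0.0009,"ax": 0,"ay": 0,"az": 0,"gripper": 0.005}
    - {"x": 0,"y": 0,"z": 0,"ax": 0,"ay": 0,"az": 0,"gripper": 0.005}
    - {"x": 0,"y": 0,"z": 0,"ax": 0,"ay": 0,"az": 0,"gripper": 0.005}

```text
t: 14.78
tool_pos: [0.6824, -0.038, 0.0812]
tool_rot: [-3.138, -0.0, 1.639]
contact_force: [-9.7, 0.5, 3.8]
grip_width: 0.0131
gripper_force: 30.0
```

carry_out:
  targets:
    - {"x": 0.0007,"y": 0.0001,"z": -0.0009,"ax": 0,"ay": 0,"az": 0,"gripper": 0.005}
    - {"x": 0,"y": 0,"z": 0,"ax": 0,"ay": 0,"az": 0,"gripper": 0.005}
    - {"x": 0,"y": 0,"z": 0,"ax": 0,"ay": 0,"az": 0,"gripper": 0.005}

```text
t: 15.03
tool_pos: [0.6832, -0.0379, 0.0803]
tool_rot: [-3.138, 0.0, 1.639]
contact_force: [-9.5, 0.8, 4.2]
grip_width: 0.0132
gripper_force: 30.0
```

carry_out:
  targets:
    - {"x": 0.0008,"y": 0.0001,"z": -0.001,"ax": 0,"ay": 0,"az": 0,"gripper": 0.005}
    - {"x": 0,"y": 0,"z": 0,"ax": 0,"ay": 0,"az": 0,"gripper": 0.005}
    - {"x": 0,"y": 0,"z": 0,"ax": 0,"ay": 0,"az": 0,"gripper": 0.005}

```text
t: 15.28
tool_pos: [0.6839, -0.0378, 0.0792]
tool_rot: [-3.138, 0.0, 1.639]
contact_force: [-9.0, 0.2, 2.9]
grip_width: 0.0129
gripper_force: 30.0
```

carry_out:
  targets:
    - {"x": 0.0008,"y": 0,"z": -0.001,"ax": 0,"ay": 0,"az": 0,"gripper": 0.005}
    - {"x": 0,"y": 0,"z": 0,"ax": 0,"ay": 0,"az": 0,"gripper": 0.005}
    - {"x": 0,"y": 0,"z": 0,"ax": 0,"ay": 0,"az": 0,"gripper": 0.005}

```text
t: 15.53
tool_pos: [0.6847, -0.0378, 0.0782]
tool_rot: [-3.138, -0.0, 1.639]
contact_force: [-9.3, 0.9, 4.1]
grip_width: 0.0127
gripper_force: 30.0
```

carry_out:
  targets:
    - {"x": 0.0007,"y": 0.0001,"z": -0.001,"ax": 0,"ay": 0,"az": 0,"gripper": 0.005}
    - {"x": 0,"y": 0,"z": 0,"ax": 0,"ay": 0,"az": 0,"gripper": 0.005}
    - {"x": 0,"y": 0,"z": 0,"ax": 0,"ay": 0,"az": 0,"gripper": 0.005}

```text
t: 15.78
tool_pos: [0.6854, -0.0377, 0.0772]
tool_rot: [-3.138, 0.0, 1.639]
contact_force: [-10.1, 1.1, 3.1]
grip_width: 0.0128
gripper_force: 30.0
```

carry_out:
  targets:
    - {"x": 0.0007,"y": 0.0001,"z": -0.001,"ax": 0,"ay": 0,"az": 0,"gripper": 0.005}
    - {"x": 0,"y": 0,"z": 0,"ax": 0,"ay": 0,"az": 0,"gripper": 0.005}
    - {"x": 0,"y": 0,"z": 0,"ax": 0,"ay": 0,"az": 0,"gripper": 0.005}

```text
t: 16.03
tool_pos: [0.6861, -0.0376, 0.0761]
tool_rot: [-3.138, 0.0, 1.639]
contact_force: [-8.9, 1.6, 2.6]
grip_width: 0.013
gripper_force: 30.0
```

carry_out:
  targets:
    - {"x": 0.0007,"y": 0,"z": -0.001,"ax": 0,"ay": 0,"az": 0,"gripper": 0.005}
    - {"x": 0,"y": 0,"z": 0,"ax": 0,"ay": 0,"az": 0,"gripper": 0.005}
    - {"x": 0,"y": 0,"z": 0,"ax": 0,"ay": 0,"az": 0,"gripper": 0.005}

```text
t: 16.28
tool_pos: [0.6868, -0.0376, 0.0752]
tool_rot: [-3.138, 0.0, 1.639]
contact_force: [-10.0, 1.4, 3.9]
grip_width: 0.0129
gripper_force: 30.0
```

carry_out:
  targets:
    - {"x": 0.0006,"y": 0.0001,"z": -0.001,"ax": 0,"ay": 0,"az": 0,"gripper": 0.005}
    - {"x": 0,"y": 0,"z": 0,"ax": 0,"ay": 0,"az": 0,"gripper": 0.005}
    - {"x": 0,"y": 0,"z": 0,"ax": 0,"ay": 0,"az": 0,"gripper": 0.005}

```text
t: 16.53
tool_pos: [0.6874, -0.0376, 0.0743]
tool_rot: [-3.138, 0.0, 1.639]
contact_force: [-10.8, 0.8, 4.1]
grip_width: 0.0132
gripper_force: 30.0
```

carry_out:
  targets:
    - {"x": 0.0006,"y": 0,"z": -0.001,"ax": 0,"ay": 0,"az": 0,"gripper": 0.005}
    - {"x": 0,"y": 0,"z": 0,"ax": 0,"ay": 0,"az": 0,"gripper": 0.005}
    - {"x": 0,"y": 0,"z": 0,"ax": 0,"ay": 0,"az": 0,"gripper": 0.005}

```text
t: 16.78
tool_pos: [0.688, -0.0375, 0.0733]
tool_rot: [-3.138, 0.0, 1.639]
contact_force: [-9.6, 0.1, 4.3]
grip_width: 0.0134
gripper_force: 30.0
```

carry_out:
  targets:
    - {"x": 0.0006,"y": 0,"z": -0.001,"ax": 0,"ay": 0,"az": 0,"gripper": 0.005}
    - {"x": 0,"y": 0,"z": 0,"ax": 0,"ay": 0,"az": 0,"gripper": 0.005}
    - {"x": 0,"y": 0,"z": 0,"ax": 0,"ay": 0,"az": 0,"gripper": 0.005}

```text
t: 17.03
tool_pos: [0.6886, -0.0375, 0.0723]
tool_rot: [-3.138, 0.0, 1.639]
contact_force: [-10.5, 0.4, 4.7]
grip_width: 0.0131
gripper_force: 30.0
```

carry_out:
  targets:
    - {"x": 0.0006,"y": 0.0001,"z": -0.001,"ax": 0,"ay": 0,"az": 0,"gripper": 0.005}
    - {"x": 0,"y": 0,"z": 0,"ax": 0,"ay": 0,"az": 0,"gripper": 0.005}
    - {"x": 0,"y": 0,"z": 0,"ax": 0,"ay": 0,"az": 0,"gripper": 0.005}

```text
t: 17.28
tool_pos: [0.6891, -0.0375, 0.0714]
tool_rot: [-3.137, 0.0, 1.639]
contact_force: [-10.7, 1.1, 4.9]
grip_width: 0.0132
gripper_force: 30.0
```

carry_out:
  targets:
    - {"x": 0.0005,"y": 0,"z": -0.001,"ax": 0,"ay": 0,"az": 0,"gripper": 0.005}
    - {"x": 0,"y": 0,"z": 0,"ax": 0,"ay": 0,"az": 0,"gripper": 0.005}
    - {"x": 0,"y": 0,"z": 0,"ax": 0,"ay": 0,"az": 0,"gripper": 0.005}

```text
t: 17.53
tool_pos: [0.6896, -0.0375, 0.0706]
tool_rot: [-3.137, 0.0, 1.639]
contact_force: [-11.7, 0.2, 7.0]
grip_width: 0.0131
gripper_force: 30.0
```

carry_out:
  targets:
    - {"x": 0.0005,"y": 0,"z": -0.001,"ax": 0,"ay": 0,"az": 0,"gripper": 0.005}
    - {"x": 0,"y": 0,"z": 0,"ax": 0,"ay": 0,"az": 0,"gripper": 0.005}
    - {"x": 0,"y": 0,"z": 0,"ax": 0,"ay": 0,"az": 0,"gripper": 0.005}

```text
t: 17.78
tool_pos: [0.69, -0.0375, 0.0698]
tool_rot: [-3.137, 0.0, 1.639]
contact_force: [-13.0, 0.1, 7.7]
grip_width: 0.013
gripper_force: 30.0
```

The tangential pull went 9.6 → 11.8 → 13.0 N over the last two steps, against about 9 N of spring: that's the buffer. Stopping there and easing back slowly.

carry_out:
  targets:
    - {"x": -0.0002,"y": 0,"z": 0.0004,"ax": 0,"ay": 0,"az": 0,"gripper": 0.005}
    - {"x": -0.0002,"y": 0,"z": 0.0004,"ax": 0,"ay": 0,"az": 0,"gripper": 0.005}
    - {"x": -0.0002,"y": 0,"z": 0.0004,"ax": 0,"ay": 0,"az": 0,"gripper": 0.005}
    - {"x": -0.0003,"y": 0,"z": 0.0004,"ax": 0,"ay": 0,"az": 0,"gripper": 0.005}
    - {"x": -0.0002,"y": 0,"z": 0.0004,"ax": 0,"ay": 0,"az": 0,"gripper": 0.005}
    - {"x": -0.0002,"y": 0,"z": 0.0004,"ax": 0,"ay": 0,"az": 0,"gripper": 0.005}
    - {"x": -0.0003,"y": -0.0001,"z": 0.0004,"ax": 0,"ay": 0,"az": 0,"gripper": 0.005}
    - {"x": -0.0003,"y": 0,"z": 0.0004,"ax": 0,"ay": 0,"az": 0,"gripper": 0.005}
    - {"x": 0,"y": 0,"z": 0,"ax": 0,"ay": 0,"az": 0,"gripper": 0.005}
    - {"x": 0,"y": 0,"z": 0,"ax": 0,"ay": 0,"az": 0,"gripper": 0.005}

```text
t: 18.62
tool_pos: [0.6884, -0.0375, 0.0726]
tool_rot: [-3.138, 0.0, 1.639]
contact_force: [-10.5, 0.6, 3.9]
grip_width: 0.0128
gripper_force: 30.0
```

carry_out:
  targets:
    - {"x": -0.0002,"y": 0,"z": 0.0004,"ax": 0,"ay": 0,"az": 0,"gripper": 0.005}
    - {"x": -0.0003,"y": 0,"z": 0.0004,"ax": 0,"ay": 0,"az": 0,"gripper": 0.005}
    - {"x": 0,"y": 0,"z": 0,"ax": 0,"ay": 0,"az": 0,"gripper": 0.005}
    - {"x": 0,"y": 0,"z": 0,"ax": 0,"ay": 0,"az": 0,"gripper": 0.005}

```text
t: 18.95
tool_pos: [0.6879, -0.0376, 0.0734]
tool_rot: [-3.138, 0.0, 1.639]
contact_force: [-10.6, 0.1, 5.3]
grip_width: 0.013
gripper_force: 30.0
```

carry_out:
  targets:
    - {"x": -0.0003,"y": 0,"z": 0.0004,"ax": 0,"ay": 0,"az": 0,"gripper": 0.005}
    - {"x": -0.0002,"y": 0,"z": 0.0004,"ax": 0,"ay": 0,"az": 0,"gripper": 0.005}
    - {"x": 0,"y": 0,"z": 0,"ax": 0,"ay": 0,"az": 0,"gripper": 0.005}
    - {"x": 0,"y": 0,"z": 0,"ax": 0,"ay": 0,"az": 0,"gripper": 0.005}

```text
t: 19.28
tool_pos: [0.6874, -0.0376, 0.0742]
tool_rot: [-3.138, 0.0, 1.639]
contact_force: [-9.5, 0.5, 4.2]
grip_width: 0.013
gripper_force: 30.0
```

carry_out:
  targets:
    - {"x": -0.0003,"y": 0,"z": 0.0004,"ax": 0,"ay": 0,"az": 0,"gripper": 0.005}
    - {"x": -0.0002,"y": 0,"z": 0.0004,"ax": 0,"ay": 0,"az": 0,"gripper": 0.005}
    - {"x": 0,"y": 0,"z": 0,"ax": 0,"ay": 0,"az": 0,"gripper": 0.005}
    - {"x": 0,"y": 0,"z": 0,"ax": 0,"ay": 0,"az": 0,"gripper": 0.005}

```text
t: 19.62
tool_pos: [0.6869, -0.0376, 0.075]
tool_rot: [-3.138, 0.0, 1.639]
contact_force: [-9.7, 0.3, 3.9]
grip_width: 0.0128
gripper_force: 30.0
```

carry_out:
  targets:
    - {"x": -0.0003,"y": 0,"z": 0.0004,"ax": 0,"ay": 0,"az": 0,"gripper": 0.005}
    - {"x": -0.0003,"y": 0,"z": 0.0004,"ax": 0,"ay": 0,"az": 0,"gripper": 0.005}
    - {"x": 0,"y": 0,"z": 0,"ax": 0,"ay": 0,"az": 0,"gripper": 0.005}
    - {"x": 0,"y": 0,"z": 0,"ax": 0,"ay": 0,"az": 0,"gripper": 0.005}

```text
t: 19.95
tool_pos: [0.6865, -0.0376, 0.0757]
tool_rot: [-3.138, 0.0, 1.639]
contact_force: [-8.3, 0.3, 2.2]
grip_width: 0.0135
gripper_force: 30.0
```

carry_out:
  targets:
    - {"x": -0.0003,"y": 0,"z": 0.0004,"ax": 0,"ay": 0,"az": 0,"gripper": 0.005}
    - {"x": -0.0003,"y": 0,"z": 0.0004,"ax": 0,"ay": 0,"az": 0,"gripper": 0.005}
    - {"x": 0,"y": 0,"z": 0,"ax": 0,"ay": 0,"az": 0,"gripper": 0.005}
    - {"x": 0,"y": 0,"z": 0,"ax": 0,"ay": 0,"az": 0,"gripper": 0.005}

```text
t: 20.28
tool_pos: [0.6862, -0.0376, 0.0761]
tool_rot: [-3.139, -0.0, 1.639]
contact_force: [-5.9, 1.6, -0.2]
grip_width: 0.0129
gripper_force: 30.0
```

carry_out:
  targets:
    - {"x": -0.0005,"y": 0,"z": -0.0003,"ax": 0,"ay": 0,"az": 0,"gripper": 0.005}
    - {"x": -0.0005,"y": 0,"z": -0.0003,"ax": 0,"ay": 0,"az": 0,"gripper": 0.005}
    - {"x": 0,"y": 0,"z": 0,"ax": 0,"ay": 0,"az": 0,"gripper": 0.005}
    - {"x": 0,"y": 0,"z": 0,"ax": 0,"ay": 0,"az": 0,"gripper": 0.005}

```text
t: 20.62
tool_pos: [0.6862, -0.0376, 0.076]
tool_rot: [-3.141, -0.0, 1.639]
contact_force: [-4.7, 1.4, 1.4]
grip_width: 0.0131
gripper_force: 30.0
```

carry_out:
  targets:
    - {"x": -0.0004,"y": 0,"z": 0.0001,"ax": 0,"ay": 0,"az": 0,"gripper": 0.005}
    - {"x": -0.0004,"y": 0,"z": 0.0001,"ax": 0,"ay": 0,"az": 0,"gripper": 0.005}
    - {"x": -0.0004,"y": 0,"z": 0.0001,"ax": 0,"ay": 0,"az": 0,"gripper": 0.005}
    - {"x": 0,"y": 0,"z": 0,"ax": 0,"ay": 0,"az": 0,"gripper": 0.005}
    - {"x": 0,"y": 0,"z": 0,"ax": 0,"ay": 0,"az": 0,"gripper": 0.005}

```text
t: 21.03
tool_pos: [0.6859, -0.0376, 0.0763]
tool_rot: [3.139, -0.001, 1.639]
contact_force: [0.3, 1.0, 1.1]
grip_width: 0.013
gripper_force: 30.0
```

Run:
```python
from m import *
F=[]
for i in range(4):
    c,p,d=snap("side"); s=r.get_state();F.append(s["contact_force"]);print(s["tool_pos"].round(4),s["contact_force"].round(1))
print(np.mean(F,0))
```

```text
[ 0.6859 -0.0376  0.0763] [0.4 2.4 1.3]
[ 0.6859 -0.0377  0.0763] [1.1 1.8 2. ]
[ 0.6859 -0.0376  0.0763] [0.9 2.  1.8]
[ 0.6859 -0.0376  0.0763] [2.1 1.7 2.2]
[1.11848235 1.95230591 1.80880861]
```

The pull on the tool is about 1 N and the position holds still, so the catch is carrying the arm. Opening, then lifting straight up.

carry_out:
  targets:
    - {"x": 0,"y": 0,"z": 0,"ax": 0,"ay": 0,"az": 0,"gripper": 0.018}
    - {"x": 0,"y": 0,"z": 0,"ax": 0,"ay": 0,"az": 0,"gripper": 0.024}
    - {"x": 0,"y": 0,"z": 0,"ax": 0,"ay": 0,"az": 0,"gripper": 0.03}
    - {"x": 0,"y": 0,"z": 0,"ax": 0,"ay": 0,"az": 0,"gripper": 0.03}
    - {"x": 0,"y": 0,"z": 0,"ax": 0,"ay": 0,"az": 0,"gripper": 0.03}

```text
t: 21.65
tool_pos: [0.6844, -0.0384, 0.0753]
tool_rot: [-3.141, 0.0, 1.638]
contact_force: [0.4, 0.4, -0.2]
grip_width: 0.0297
gripper_force: 0.0
```

carry_out:
  targets:
    - {"x": 0,"y": 0,"z": 0.005,"ax": 0,"ay": 0,"az": 0,"gripper": 0.03}
    - {"x": 0,"y": 0,"z": 0.01,"ax": 0,"ay": 0,"az": 0,"gripper": 0.03}
    - {"x": 0,"y": 0,"z": 0.015,"ax": 0,"ay": 0,"az": 0,"gripper": 0.03}
    - {"x": 0,"y": 0,"z": 0.02,"ax": 0,"ay": 0,"az": 0,"gripper": 0.03}
    - {"x": 0,"y": 0,"z": 0.03,"ax": 0,"ay": 0,"az": 0,"gripper": 0.03}
    - {"x": 0,"y": 0,"z": 0.03,"ax": 0,"ay": 0,"az": 0,"gripper": 0.03}
    - {"x": 0,"y": 0,"z": 0,"ax": 0,"ay": 0,"az": 0,"gripper": 0.03}

```text
t: 22.23
tool_pos: [0.6885, -0.037, 0.1941]
tool_rot: [3.13, 0.0, 1.638]
contact_force: [0.7, -0.0, 1.5]
grip_width: 0.0301
gripper_force: 0.0
```

Run:
```python
from m import *
print(r.get_state()["tool_pos"])
c,p,d=snap("side");P=cloud(c,d)
for nm,lo,hi in(("yellow",(24,130,80),(35,255,255)),("red",(0,170,100),(6,255,255))):
    m,b,l=blobs(p,lo,hi,8)
    for i,a,ce in b: print(nm,a,ce.round(),np.nanmedian(P[l==i],0).round(4))
cv2.imwrite("pics/c5.png",cv2.resize(p[150:240,250:390],(784,504),interpolation=cv2.INTER_CUBIC)[:,:,::-1])
```

```text
[ 0.68852622 -0.03703355  0.1941367 ]
yellow 74 [344. 156.] [ 0.6611 -0.3436  0.0742]
yellow 25 [352. 205.] [ 0.4904 -0.0503  0.054 ]
yellow 65 [286. 208.] [0.6924 0.0309 0.0251]
yellow 53 [228. 282.] [0.6073 0.4284 0.0454]
yellow 53 [249. 290.] [0.5448 0.4268 0.0453]
yellow 69 [277. 315.] [0.4424 0.4613 0.0455]
red 151 [396. 174.] [ 0.449  -0.3659  0.0372]
red 31 [298. 182.] [ 0.6807 -0.0333  0.0952]
```

View pics/c5.png

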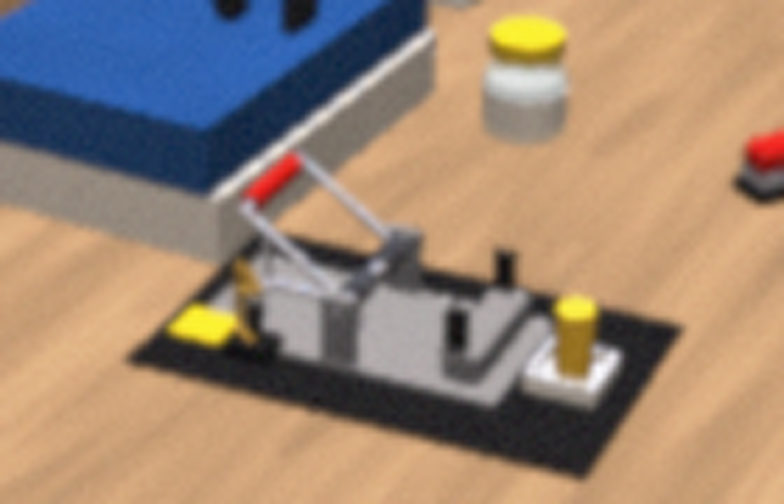

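The trap stands set, with the roller at (272,180) held in the +x position, the bait upright in the cup at (575,335), and the gripper clear above. Handing in.

```bash
python3 -c "
from bench import r
print(r.sign_off())"
```

```text
the job is handed in; nothing more can be done
None
```

The bait block stands upright in the cup and the trap is set: I stopped when the arm met the buffer, eased it back until the catch carried it, then let go, and handed the job in after about 22 s; the verdict was not shown.

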